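Test the leakage breaker and reset it

ROBOT

A 6-joint arm with a two-finger parallel gripper is mounted at the origin on the work surface. World frame = base frame: x ahead of the robot, y to its left, z up, the work surface at z = 0. Lengths are in mm, angles in rad, forces in N, time in s.
With the tool pointing down it reaches from about 275 to 1000 mm from the base axis. Payload 8.4 kg.
Tool frame: the origin (TCP) lies on the centre line of the jaws, within the pads' length; the fingertips stand 14 mm ahead of it and the grasp point (between the pads) lies 5 mm behind it; z points along the fingers, y is the line along which they close (so a half turn about z gives the same grasp; the last joint's range is limited). The gripper opens to 85 mm and grips with 20 to 120 N. Pads are 22 mm wide; open, the fingers measure 114 mm over their backs; the gripper's body (76 mm by 85 mm) begins 54 mm behind the grasp point. The pads swing forward as they close: fully open they stand 13 mm farther back than shut.
Start: joints at [-1.225, 0.353, 1.633, -0, 1.155, -0.002], TCP at [213.018, -587.581, 216.481] pointing down, gripper open.
Joint ranges: [-2.63, 2.63], [-0.92, 2.1], [0.06, 2.66], [-1.3, 4.44], [0, 2.69], [-3.02, 3.02]. Speed limits (rad/s): [2.22, 2.22, 2.79, 3.14, 3.14, 3.14].

INTERFACE

Orientations are given as [roll, pitch, yaw] about the fixed x, y, z axes, in that order (R = Rz(yaw) Ry(pitch) Rx(roll)).
In Python, from rig import r gives the robot as it stands.
- The arm moves only by the tool step_arm, never from a script. Its argument "plan" is text: rows parted by semicolons, each of 7 numbers parted by spaces: the turn, a rotation vector about the world's x, y, z in degrees, then the shift along the world's x, y, z in mm, then the closure in counts, from 0 (fully open) to 255 (shut). In form: rx ry rz x y z hand; .... A call has 1 to 8 rows; each row is the pose to reach, as a shift and turn from the pose commanded when the call began; what a row does not reach only later rows make up. A row lasts 1/10 s, in which the tool goes at most 50 mm and 8.59 degrees, less where a joint would pass 70% of its speed; a pose out of reach is approached as far as the arm can. A call with a gripper value outside its range is refused whole. The fingers move at their own pace and stop on an object; "force" is the grip in N (left out, the last holds). Time passes only in rows, so rows that repeat a pose let the fingers close. It gives the time, the measured TCP pose, the force, the opening and the grip force at its end, in the units of the state.
- r.sense(): the state, without advancing time (a new reading comes with each control period).
- r.grab_frame(name): name is "scene" or "top" or "wrist"; returns (picture, depth): 384x512x3 uint8, red, green, blue; 384x512 float32, mm along the optical axis (not along the pixel's ray), 0 where there is no reading.
- r.get_calibration(name): a dict with "K" (3x3 intrinsics, pixels), "world_from_camera" (4x4, takes a point from camera to world coordinates). Camera axes: x right, y down, z forward; pixel columns grow to the right and rows downward; lengths in mm; the calibration is good to about 2 mm. A picture is of the moment at which its call begins: read the wrist's pose just before it. get_calibration takes no time and is no camera call; for the wrist camera it gives the pose at the moment of the call.
- r.sign_off(): hands the job in; it is judged then, once.
The state is a dict: "clock": time; "qpos": joint angles; "qvel": joint speeds; "joint_efforts": joint torques, N m; "eef_pos": TCP position; "tcp_rot": TCP orientation; "contact_force": force on the tool from outside, world axes, zero at the start; "wrist_torque": the same for the moment, N m; "opening": opening from 0.0 (shut) to 1.0 (fully open); "grasp_force": force on a finger pad.
Only numpy, scipy, OpenCV 4.12 (cv2) and the standard library are available. Lean on these libraries where they do the work, as an engineer would, in place of code of your own. Each camera call takes 0.05 s, during which the arm holds its last target. There are 200 camera calls.

TASK

Test the leakage breaker on the lab bench: press the yellow test button on top of the white unit so that the red lever drops, then lift the lever all the way back up until it latches, and let go. Leave the glassware and bottles around it standing where they are.

Things in the scene. Friction and masses are not known exactly. Their poses are not given: they have to be found in the camera images.
- unit: Leakage-breaker unit: a white box 110 deep (x), 160 wide (y), 85 mm high with a blue foot band, fixed to the bench. Origin: centre of its underside; x points to its rear, y to its left as seen from the lever side, z up. On top: lever at the middle of the front (-x) edge, yellow test button rear left, black socket outlet rear right, a small green lamp (no button) ahead of the button.
- lever (a joint): Angle of the red-handled lever (rad): 0 = up and latched, 60 degrees above level, leaning to the front; 1.0 = fully dropped, 3 degrees above level, out over the front edge. A spring pulls it down (1 to 2 N at the handle). Lifted, it rides over a catch (stiffer from 0.5 to 0.1) that engages only at about 0: lift past 0 towards the stop at -0.2; let go, it settles at 0.
- lever_grip (a point): Centre of the lever's red handle, 60 mm from the hinge: a round sleeve 18 mm across and 30 mm long, lying across the unit (along its y), which turns freely on its pin, so fingers pinching its two ends need not turn with the lever. About 147 mm above the bench when up, 98 mm when dropped, then 40 mm before the unit's front face, free beneath and beside. Its axes are the unit's at lever 0.
- lever_hinge (a point): Point on the lever's hinge axis, which runs along the unit's y: 35 mm in front (-x) of the unit's centre and 95 mm above the bench, between two grey cheeks 44 mm over their outsides that rise to 107 mm.
- test_button (a joint): How far the yellow test button is pressed in (m): 0 = out, 0.007 = fully in. It springs back, needs about 3 N for the 4 to 5 mm that frees the lever and about 4 N to be fully in.
- test_button_top (a point): Centre of the top face of the round yellow test button, 26 mm across, standing 10 mm above the unit's top (98 mm above the bench); pressed straight down. It is 25 mm behind (+x) and 50 mm to the left (+y) of the unit's centre, in the unit's frame.
- beaker: Small clear glass beaker, 48 mm across, 60 mm tall, beside the unit. Origin: centre of its underside. A bystander.
- dish: Shallow clear glass dish, 84 mm across, 18 mm tall, beside the unit. Origin: centre of its underside. A bystander.
- amber_bottle: Amber reagent bottle, 62 mm across, 130 mm tall, black cap. Origin: centre of its underside. A bystander.
- orange_bottle: Orange reagent bottle, 68 mm across, 140 mm tall, yellow cap. Origin: centre of its underside. A bystander.
- jar: White jar with blue cap, 70 mm across, 90 mm tall. Origin: centre of its underside. A bystander.
- wash_bottle: White wash bottle, 64 mm across, about 190 mm tall, red cap and thin spout. Origin: centre of its underside. A bystander.

How it is judged:
By the outcome, as a careful person would: the job done as asked, in the order asked, and still so for the second after the job is handed in, with the robot touching nothing.
It also fails if it takes over 43 s, if anything falls off the work surface, if the arm or the gripper's body presses on something with over 40 N, if the wrist force passes 120 N, or if a joint passes its speed limit or range.

## Working session

There is one attempt and no reset: what is moved stays moved. The work goes in short steps, Python scripts to look and compute and a tool call to move; the robot and the scene stay as the last step left them, time stands still between calls to the robot, and variables do not carry over. Pictures are saved under pics/ and viewed, at most 10 in all, crops included, and the job is handed in when it is done.

Besides the shell and the picture viewer there is one more tool, called after ">>>" as name(argument=value, ...), one argument or row to a line, values as JSON. step_arm: Moves the arm, as the interface text tells. Its arguments: {"type":"object","properties":{"plan":{"type":"string"},"force":{"type":"number"}},"required":["plan"]}

```bash
mkdir -p pics
cat > h.py <<'E'
from rig import r
import numpy as np, cv2
def grab(n):
    c=r.get_calibration(n); p,d=r.grab_frame(n); K=np.array(c["K"]);T=np.array(c["world_from_camera"])
    v,u=np.indices(d.shape); P=np.stack([(u-K[0,2])/K[0,0]*d,(v-K[1,2])/K[1,1]*d,d],-1)@T[:3,:3].T+T[:3,3]
    P[d==0]=np.nan
    return p,d,P
def save(p,f,s=1.5): cv2.imwrite(f,cv2.resize(p[:,:,::-1],None,fx=s,fy=s))
E
python3 - <<'E'
from h import *
for n in("top","scene"):
    p,d,P=grab(n); np.savez(n+".npz",p=p,P=P); save(p,f"pics/{n}.png")
s=r.sense();print(s)
E
```

```text
{'clock': 0.1, 'qpos': array([-1.22540174e+00,  3.53606665e-01,  1.63404497e+00,  1.62615296e-05,
        1.15519044e+00, -2.39035281e-03]), 'qvel': array([-3.12490782e-04,  1.00127084e-04,  1.37175908e-04,  5.01150123e-05,
       -1.14705823e-03, -7.40958662e-05]), 'joint_efforts': array([ 2.56297229e-03, -6.06354547e+01, -3.42822325e+01,  2.93695230e-04,
        3.81201535e-03,  2.74489065e-05]), 'eef_pos': array([ 212.87332068, -587.16748328,  215.82574148]), 'tcp_rot': array([-3.14034327e+00, -1.78555137e-05,  3.47778357e-01]), 'contact_force': array([-0.07659639, -0.21912979,  0.36429179]), 'wrist_torque': array([-0.03745042,  0.00615825, -0.01432091]), 'grasp_force': 0.0, 'opening': 1.002046861802052}
```

View pics/top.png

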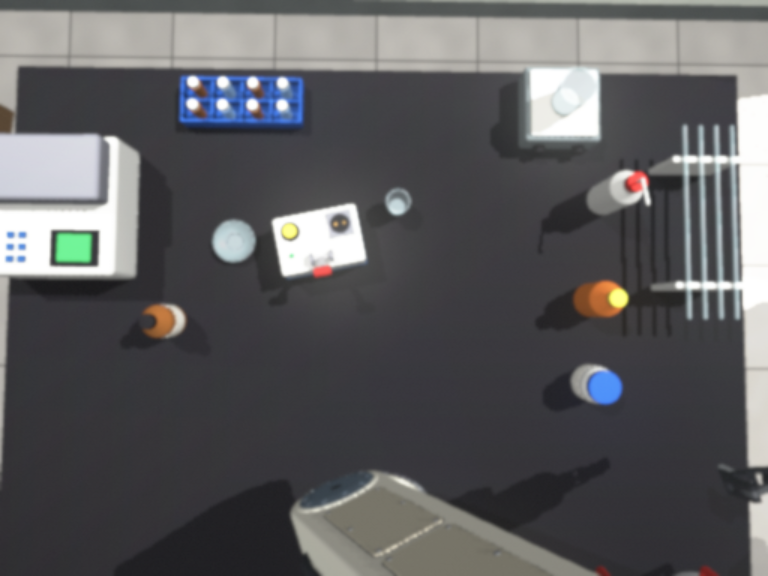

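View pics/scene.png

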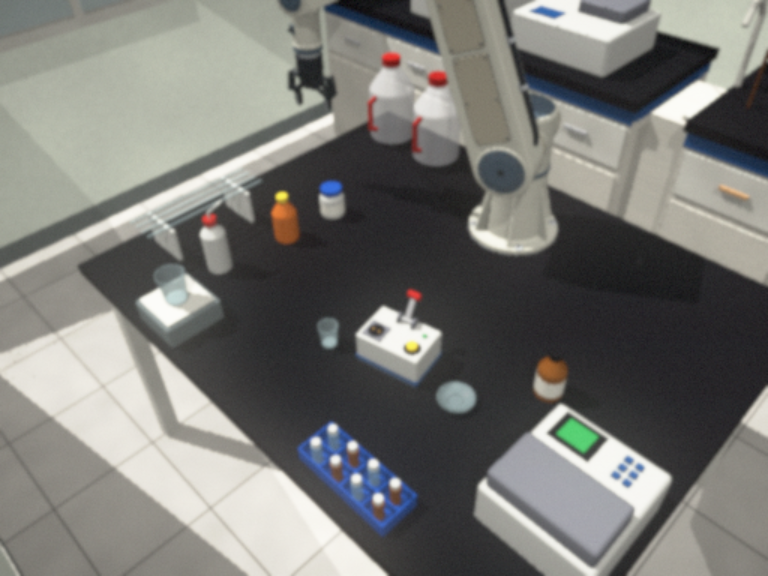

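The top view shows the unit with its button at about (289,231), red handle at (321,271) and socket at (340,222). The dish is to its left at (234,241) and the beaker to its right at (398,202). The lever is up.

Run:
```python
from h import *
z=np.load("top.npz");p,P=z["p"],z["P"];hsv=cv2.cvtColor(p,cv2.COLOR_RGB2HSV)
def box(m,u0,u1,v0,v1):
    k=np.zeros(m.shape,bool);k[v0:v1,u0:u1]=1;return m&k
H,S,V=hsv[...,0],hsv[...,1],hsv[...,2]
Z=P[...,2]
m=box((Z>75)&(Z<115),175,250,130,190)
q=P[m][:,:2].astype(np.float32);print("top rect",cv2.minAreaRect(q),np.median(Z[m]),len(q))
m=box((Z>80)&(Z<93)&(V>170)&(S<60),175,250,130,190);print("white",cv2.minAreaRect(P[m][:,:2].astype(np.float32)),np.median(Z[m]))
m=box((H>22)&(H<35)&(S>120)&(V>100),180,205,140,168);print("btn",np.nanmedian(P[m],0),m.sum())
m=box(((H<8)|(H>172))&(S>150)&(V>100),195,230,165,195);print("red",np.nanmedian(P[m],0),m.sum())
m=box((Z>8)&(Z<70),245,285,120,150);print("beaker",np.nanmean(P[m],0),np.nanmin(P[m],0),np.nanmax(P[m],0))
m=box((Z>5)&(Z<40),135,176,140,180);print("dish",np.nanmean(P[m],0),np.nanmin(P[m],0),np.nanmax(P[m],0))
m=box((Z>20),90,130,195,230);print("amber",np.nanmean(P[m],0),np.nanmin(P[m],0),np.nanmax(P[m],0))
z=np.load("scene.npz");p,P=z["p"],z["P"];hsv=cv2.cvtColor(p,cv2.COLOR_RGB2HSV);H,S,V=hsv[...,0],hsv[...,1],hsv[...,2]
m=box((H>22)&(H<35)&(S>120)&(V>100),260,290,220,240);print("sbtn",np.nanmedian(P[m],0),m.sum())
m=box(((H<8)|(H>172))&(S>150)&(V>100),265,285,185,205);print("sred",np.nanmedian(P[m],0),m.sum())
print(r.get_calibration("wrist"))
```

```text
top rect ((581.7239379882812, 116.48766326904297), (110.44780731201172, 159.75872802734375), 11.763822555541992) 85.27260601741546 2115
white ((581.3875732421875, 116.44791412353516), (109.7231674194336, 159.87881469726562), 11.914687156677246) 84.83988336540347
btn [589.02280853 165.02402734  97.21120626] 24
red [515.59358119 102.99386204 154.40711886] 46
beaker [665.52791832 -35.91865814  42.73307446] [638.00933443 -57.74390413   8.02754362] [685.09268349 -13.61117238  62.65273339]
dish [587.33410655 294.93955372  11.87934287] [536.65809188 238.05316581   5.02444289] [644.22879474 356.90700656  23.62248584]
amber [426.03005444 405.46214607  87.63204121] [395.80986544 386.53584055  20.01419144] [456.74171399 441.70637534 134.18855934]
sbtn [600.4149182  175.6614406   97.79554516] 41
sred [520.34934076 104.32972764 154.16999162] 46
{'K': array([[265.71399917,   0.        , 253.7579524 ],
       [  0.        , 265.71399917, 190.61560992],
       [  0.        ,   0.        ,   1.        ]]), 'world_from_camera': array([[ 3.40583101e-01, -8.99389369e-01, -2.74047285e-01,
         2.82622777e+02],
       [-9.40208955e-01, -3.26786352e-01, -9.60093837e-02,
        -5.62720662e+02],
       [-3.20509350e-03,  2.90360885e-01, -9.56911847e-01,
         3.73635422e+02],
       [ 0.00000000e+00,  0.00000000e+00,  0.00000000e+00,
         1.00000000e+00]])}
```

>>> step_arm(
  plan="0 0 -8.1 160 320 40 255;0 0 -8.1 160 320 40 255;0 0 -8.1 160 320 40 255;0 0 -8.1 160 320 40 255;0 0 -8.1 160 320 40 255;0 0 -8.1 160 320 40 255;0 0 -8.1 160 320 40 255;0 0 -8.1 160 320 40 255",
  force=60,
)

```text
clock: 0.9
eef_pos: [374.4, -263.9, 256.9]
tcp_rot: [-3.141, -0.001, 0.21]
contact_force: [0.2, -0.3, -0.2]
opening: 0.001
grasp_force: 0.0
```

>>> step_arm(
  plan="0 0 0 175 345 -20 255;0 0 0 175 345 -20 255;0 0 0 175 345 -20 255;0 0 0 175 345 -20 255;0 0 0 175 345 -20 255;0 0 0 175 345 -20 255;0 0 0 175 345 -20 255;0 0 0 175 345 -20 255",
)

```text
clock: 1.7
eef_pos: [549.0, 79.6, 236.0]
tcp_rot: [-3.142, 0.0, 0.207]
contact_force: [0.8, 0.0, -0.6]
opening: 0.004
grasp_force: 0.0
```

Run:
```python
from h import *
p,d,P=grab("wrist"); np.savez("w1.npz",p=p,P=P); save(p,"pics/w1.png")
hsv=cv2.cvtColor(p,cv2.COLOR_RGB2HSV);H,S,V=hsv[...,0],hsv[...,1],hsv[...,2];Z=P[...,2]
m=(H>22)&(H<35)&(S>120)&(V>100)&(Z>90)&(Z<105);print("btn",np.nanmedian(P[m],0),m.sum(),cv2.minAreaRect(P[m][:,:2].astype(np.float32)))
m=((H<8)|(H>172))&(S>150)&(V>100)&(Z>120)&(Z<170);print("red",np.nanmean(P[m],0),m.sum(),np.nanmin(P[m],0),np.nanmax(P[m],0))
m=(Z>80)&(Z<92)&(V>150)&(S<60);q=P[m][:,:2];print("white",cv2.minAreaRect(q.astype(np.float32)),m.sum())
print(r.sense()["eef_pos"],r.sense()["tcp_rot"])
```

```text
btn [597.69477907 170.52548802  98.47915914] 444 ((597.3593139648438, 170.7748260498047), (24.661497116088867, 24.4100284576416), 82.81484985351562)
red [521.08532652 104.80454793 153.58081433] 474 [511.29185808  89.39282196 142.88086697] [528.92913236 119.37414599 157.80074883]
white ((582.4927368164062, 117.78396606445312), (108.74061584472656, 159.1512451171875), 11.90127944946289) 10450
[551.09148852  83.28987961 235.75050802] [-3.13941229e+00 -1.91328542e-03  2.08007422e-01]
```

View pics/w1.png

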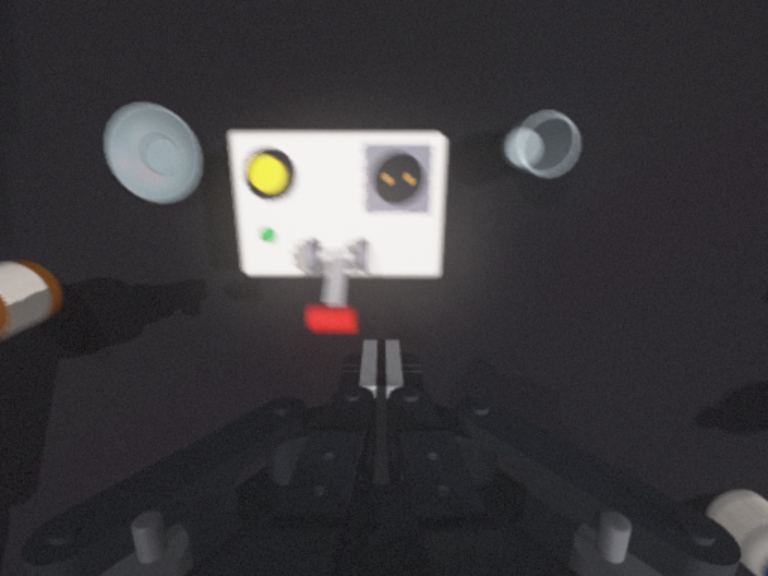

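>>> step_arm(
  plan="0 0 0 25 46 -20 255;0 0 0 46 90 -50 255;0 0 0 47 90 -90 255;0 0 0 47 90 -110 255;0 0 0 47 90 -112 255;0 0 0 47 90 -112 255",
)

```text
clock: 2.35
eef_pos: [595.0, 166.8, 124.2]
tcp_rot: [3.141, 0.001, 0.206]
contact_force: [0.2, -0.6, 1.8]
opening: 0.001
grasp_force: 0.0
```

Run:
```python
from h import *
p,d,P=grab("wrist"); save(p,"pics/w2.png");s=r.sense();print(s["eef_pos"],s["tcp_rot"],s["contact_force"],s["qvel"])
```

```text
[595.72464288 166.93879112 125.4097649 ] [ 3.14154112e+00 -9.69720955e-04  2.05835453e-01] [-0.31560307  0.3159927  -0.09935717] [-0.0013825  -0.02176672 -0.01047122  0.00050292 -0.00084475  0.00132262]
```

View pics/w2.png

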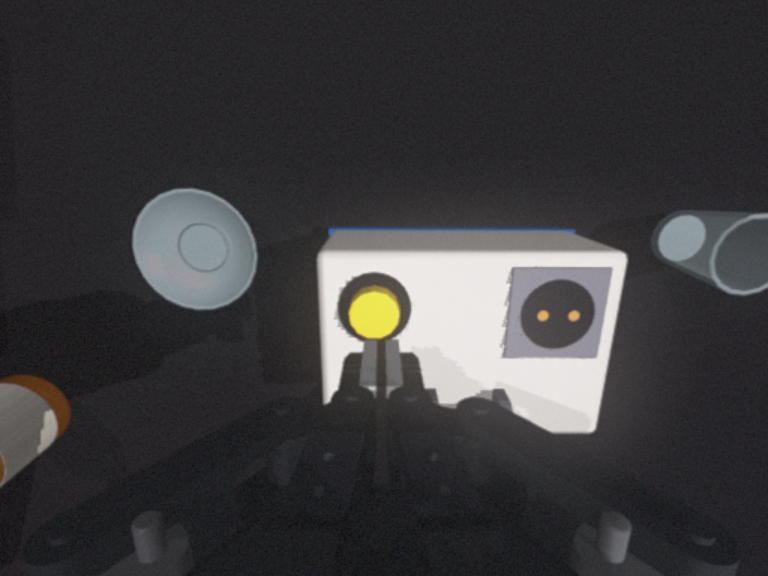

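The button sits at (374,315), about 3.5 mm left of the finger centre at column 382. I'll correct for that and press.

>>> step_arm(
  plan="0 0 0 1 3.5 -4 255;0 0 0 1 3.5 -8 255;0 0 0 1 3.5 -12 255;0 0 0 1 3.5 -14 255;0 0 0 1 3.5 -16 255;0 0 0 1 3.5 -18 255;0 0 0 1 3.5 -18 255",
)

```text
clock: 3.1
eef_pos: [595.8, 170.8, 106.2]
tcp_rot: [3.142, 0.0, 0.206]
contact_force: [0.1, -0.1, -0.2]
opening: -0.004
grasp_force: 0.0
```

>>> step_arm(
  plan="0 0 0 0 0 -1.5 255;0 0 0 0 0 -3 255;0 0 0 0 0 -3 255;0 0 0 0 0 -3 255",
)

```text
clock: 3.5
eef_pos: [596.0, 170.9, 103.4]
tcp_rot: [-3.142, 0.0, 0.206]
contact_force: [-0.0, 0.7, -0.3]
opening: -0.002
grasp_force: 0.0
```

Run:
```python
from h import *
p,d,P=grab("scene"); np.savez("s2.npz",p=p,P=P); save(p[150:300,190:360],"pics/s2.png",4);s=r.sense();print(s["eef_pos"],s["contact_force"])
```

```text
[596.04685769 170.91738693 103.51130433] [ 0.71070652  0.19217399 -0.17385071]
```

View pics/s2.png

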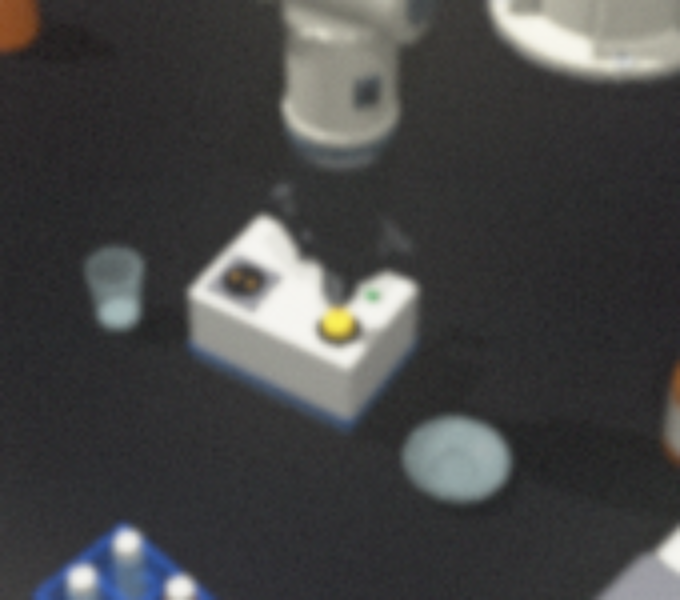

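Run:
```python
from h import *
c=r.get_calibration("wrist");p,d,P=grab("wrist");save(p[150:300,170:340],"pics/w3.png",4)
e=r.sense()["eef_pos"];K=c["K"];T=np.linalg.inv(c["world_from_camera"])
for dz in(-5,0,14,20):
    q=T[:3,:3]@(e-[0,0,dz])+T[:3,3];q=K@q;print(dz,q[:2]/q[2],q[2])
for v in range(190,250,4): print(v,P[v,249].round(1),P[v,254].round(1),P[v,260].round(1),p[v,249])
```

```text
-5 [253.31506709 232.38584762] 167.65747671239848
0 [253.34222573 228.9880966 ] 172.44169757558967
14 [253.41083071 220.40509652] 185.8375159925249
20 [253.43729584 217.09410805] 191.57858102835434
190 [616.2 178.2  86.2] [616.8 174.8  85.8] [617.4 170.7  85. ] [236 234 232]
194 [614.1 177.8  88.6] [615.1 174.5  89.3] [615.4 170.3  87.5] [76 70 65]
198 [611.7 177.2  89.7] [611.7 173.8  87.6] [612.8 169.8  88.5] [79 75 71]
202 [608.4 176.6  88.3] [609.2 173.3  88.7] [609.7 169.1  87.6] [101  92  71]
206 [608.5 176.5  96.6] [609.3 173.3  96.8] [609.3 169.2  94.5] [142 120  61]
210 [606.3 176.   98. ] [607.  172.8  98.1] [607.8 168.9  97.9] [238 233  80]
214 [604.  175.5  99.3] [604.3 172.2  98.2] [605.2 168.4  98.4] [237 232  77]
218 [600.8 174.9  98.1] [601.5 171.6  98.1] [602.4 167.8  98.4] [238 231  78]
222 [598.  174.3  98.2] [598.9 171.1  98.7] [599.5 167.1  98. ] [237 228  72]
226 [606.  175.5 122.2] [606.8 172.7 122.8] [607.9 169.5 123.7] [166 156  88]
230 [606.4 175.4 128.4] [607.1 172.8 128.7] [607.1 169.4 127.2] [113 111 111]
234 [606.3 175.3 133.1] [606.5 172.6 132.2] [607.  169.5 131.9] [114 109 110]
238 [606.6 175.3 138.2] [606.7 172.7 137.4] [607.6 169.7 137.9] [112 108 110]
242 [606.7 175.2 142.7] [607.  172.7 142.2] [607.4 169.8 141.9] [109 107 107]
246 [606.6 175.1 146.5] [607.1 172.7 146.5] [607.8 169.9 146.7] [110 110 109]
```

View pics/w3.png

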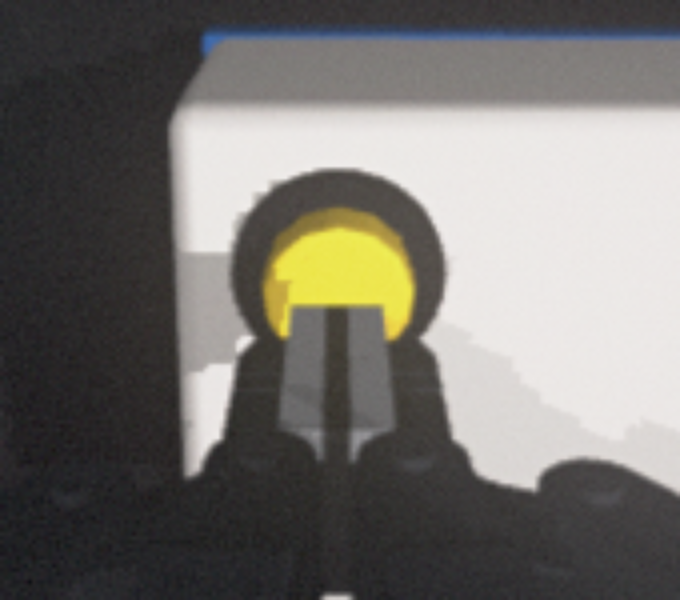

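The fingertips show at z≈120, about 20 mm above the button and higher than the stated tip offset implies. I'll go down in small steps and watch the force.

>>> step_arm(
  plan="0 0 0 1 0 -3 255;0 0 0 1 0 -6 255;0 0 0 1 0 -9 255;0 0 0 1 0 -11 255;0 0 0 1 0 -12 255;0 0 0 1 0 -12 255",
)

```text
clock: 4.2
eef_pos: [596.9, 170.9, 91.3]
tcp_rot: [3.142, 0.0, 0.206]
contact_force: [1.8, 0.6, -0.7]
opening: 0.001
grasp_force: 0.0
```

Run:
```python
from h import *
p,d,P=grab("wrist")
print(r.sense()["contact_force"],r.sense()["eef_pos"])
for v in range(196,250,3): print(v,P[v,249].round(1),P[v,260].round(1),p[v,249])
```

```text
[-0.29234654 -0.54018701  0.58863584] [596.99604814 170.89856227  91.40600143]
196 [616.5 177.9  85.4] [617.8 170.8  84.8] [236 234 232]
199 [614.7 177.5  86. ] [616.  170.5  85.4] [138 133 131]
202 [613.3 177.2  87.7] [615.  170.3  88.5] [76 70 67]
205 [611.6 176.8  88.7] [613.1 169.9  88.7] [76 71 70]
208 [609.8 176.4  89. ] [610.8 169.4  87.9] [80 75 74]
211 [608.4 176.1  90.7] [609.4 169.1  89.7] [135 117  57]
214 [608.8 176.1  96.9] [609.7 169.3  95.6] [148 126  65]
217 [608.  175.8  99.5] [608.6 169.1  97.7] [236 231  80]
220 [605.6 175.4  98.5] [606.9 168.8  98.2] [236 231  76]
223 [604.1 175.1  99.6] [605.1 168.4  98.7] [237 231  74]
226 [607.4 175.5 111.2] [608.4 169.3 110.6] [139 124  88]
229 [607.1 175.4 114.5] [608.1 169.4 114. ] [116 114 114]
232 [607.2 175.3 118.4] [608.7 169.6 119.1] [112 111 113]
235 [607.2 175.3 122. ] [608.5 169.6 122.3] [112 110 109]
238 [607.1 175.2 125.2] [608.5 169.7 125.7] [110 110 111]
241 [607.4 175.2 129. ] [608.7 169.8 129.2] [107 105 109]
244 [607.6 175.1 132.4] [608.5 169.8 132.1] [108 106 107]
247 [607.1 175.  134.5] [608.1 169.8 134.3] [102 101 100]
```

>>> step_arm(
  plan="0 0 0 0.5 0 -3 255;0 0 0 0.5 0 -6 255;0 0 0 0.5 0 -8 255;0 0 0 0.5 0 -9 255;0 0 0 0.5 0 -10 255;0 0 0 0.5 0 -10 255",
)

```text
clock: 4.85
eef_pos: [597.4, 170.9, 81.3]
tcp_rot: [3.142, 0.0, 0.206]
contact_force: [-0.5, -0.3, 0.9]
opening: 0.003
grasp_force: 0.0
```

>>> step_arm(
  plan="0 0 0 0 0 -1 255;0 0 0 0 0 -2 255;0 0 0 0 0 -3 255;0 0 0 0 0 -4 255;0 0 0 0 0 -4 255",
)

```text
clock: 5.35
eef_pos: [597.6, 170.9, 77.5]
tcp_rot: [-3.142, -0.0, 0.206]
contact_force: [-0.5, -0.1, 2.5]
opening: 0.002
grasp_force: 1.6
```

>>> step_arm(
  plan="0 0 0 0 0 -1 255;0 0 0 0 0 -2 255;0 0 0 0 0 -3 255;0 0 0 0 0 -4 255;0 0 0 0 0 -4 255",
)

```text
clock: 5.85
eef_pos: [597.7, 171.0, 75.9]
tcp_rot: [-3.142, -0.001, 0.206]
contact_force: [-8.5, -1.8, 25.8]
opening: 0.0
grasp_force: 12.8
```

```bash
cat > lev.py <<'E'
from h import *
p,d,P=grab("scene");hsv=cv2.cvtColor(p,cv2.COLOR_RGB2HSV);H,S,V=hsv[...,0],hsv[...,1],hsv[...,2]
m=((H<8)|(H>172))&(S>150)&(V>60)&(abs(P[...,0]-510)<60)&(abs(P[...,1]-105)<50);print("red",np.nanmedian(P[m],0),m.sum())
s=r.sense();print(s["clock"],s["eef_pos"],s["contact_force"],s["opening"])
E
python3 lev.py
```

```text
red [nan nan nan] 0
5.9 [597.71959485 171.00443392  75.86198686] [-8.06723621 -2.36252242 25.73010098] 0.0005860865150559236
  return np.nanmean(a, axis, out=out, keepdims=keepdims)
```

>>> step_arm(
  plan="0 0 0 0 0 4 255;0 0 0 0 0 12 255;0 0 0 0 0 25 255;0 0 0 0 0 40 255;0 0 0 0 0 60 255;0 0 0 -10 -10 90 255;0 0 0 -40 -30 110 255;0 0 0 -60 -50 120 255",
)

```text
clock: 6.7
eef_pos: [537.1, 120.7, 196.1]
tcp_rot: [-3.142, -0.002, 0.207]
contact_force: [0.3, -0.9, -0.4]
opening: -0.002
grasp_force: 0.0
```

```bash
python3 lev.py
python3 - <<'E'
from h import *
p,d,P=grab("wrist"); np.savez("w4.npz",p=p,P=P);save(p,"pics/w4.png")
hsv=cv2.cvtColor(p,cv2.COLOR_RGB2HSV);H,S,V=hsv[...,0],hsv[...,1],hsv[...,2];Z=P[...,2]
m=((H<8)|(H>172))&(S>150)&(V>100)&(Z>60)&(Z<170);print("red",np.nanmean(P[m],0),m.sum(),np.nanmin(P[m],0),np.nanmax(P[m],0))
m=(H>22)&(H<35)&(S>120)&(V>100)&(Z>80)&(Z<105);print("btn",np.nanmedian(P[m],0),m.sum())
E
```

```text
red [491.20687076 101.73919615 106.93448848] 32
6.75 [534.45567776 118.20634923 196.69307627] [-2.08776092 -1.51704754  1.49527868] 0.0005220932429506156
red [495.92090725  92.83379786 104.24883295] 161 [488.7422308   82.72594804  97.54806706] [501.19262271 113.65513889 109.1070144 ]
btn [597.75657703 170.46352047  98.22825248] 634
```

View pics/w4.png

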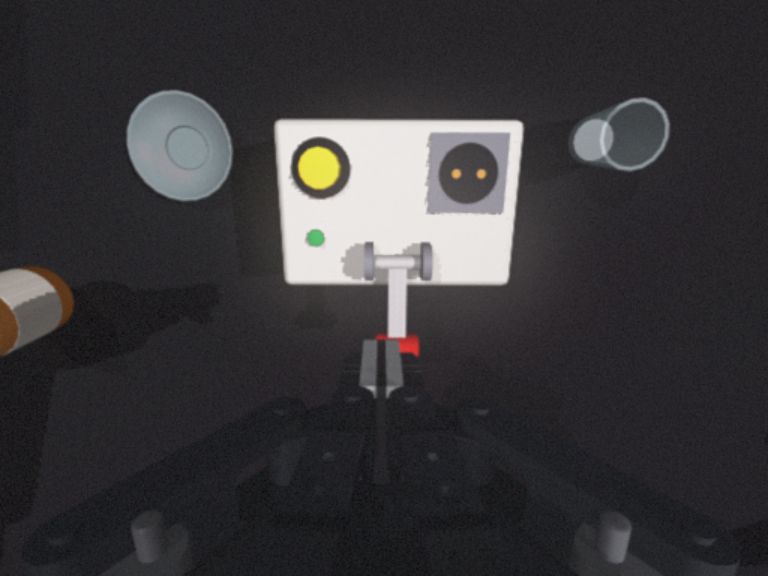

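Button worked: the lever is down, with the handle around (398,345), partly hidden by the fingers. The bystanders are unmoved. Now I'll open the hand and hover over the handle.

>>> step_arm(
  plan="0 0 0 -24 -12 0 0;0 0 0 -48 -23.5 -10 0;0 0 0 -48 -23.5 -30 0;0 0 0 -48 -23.5 -55 0;0 0 0 -48 -23.5 -63 0;0 0 0 -48 -23.5 -63 0;0 0 0 -48 -23.5 -63 0;0 0 0 -48 -23.5 -63 0",
)

```text
clock: 7.6
eef_pos: [490.4, 97.7, 131.5]
tcp_rot: [3.142, -0.002, 0.207]
contact_force: [-0.1, -0.2, 0.6]
opening: 0.995
grasp_force: 0.0
```

Run:
```python
from h import *
p,d,P=grab("wrist"); np.savez("w5.npz",p=p,P=P);save(p,"pics/w5.png")
hsv=cv2.cvtColor(p,cv2.COLOR_RGB2HSV);H,S,V=hsv[...,0],hsv[...,1],hsv[...,2];Z=P[...,2]
m=((H<8)|(H>172))&(S>150)&(V>100)&(Z>60)&(Z<170);print("red",np.nanmean(P[m],0),m.sum(),np.nanmin(P[m],0),np.nanmax(P[m],0),cv2.minAreaRect(P[m][:,:2].astype(np.float32)))
s=r.sense();print(s["eef_pos"],s["tcp_rot"],s["opening"])
```

```text
red [491.83341168  97.82216258 105.43012305] 818 [480.66492203  82.12096227  98.20247605] [501.10504936 113.31340605 108.53847264] ((490.3909606933594, 97.6064453125), (16.775989532470703, 29.366031646728516), 11.847512245178223)
[490.33410853  97.66812668 131.43269332] [ 3.14158825e+00 -1.58164584e-03  2.06555191e-01] 1.0001900870142788
```

View pics/w5.png

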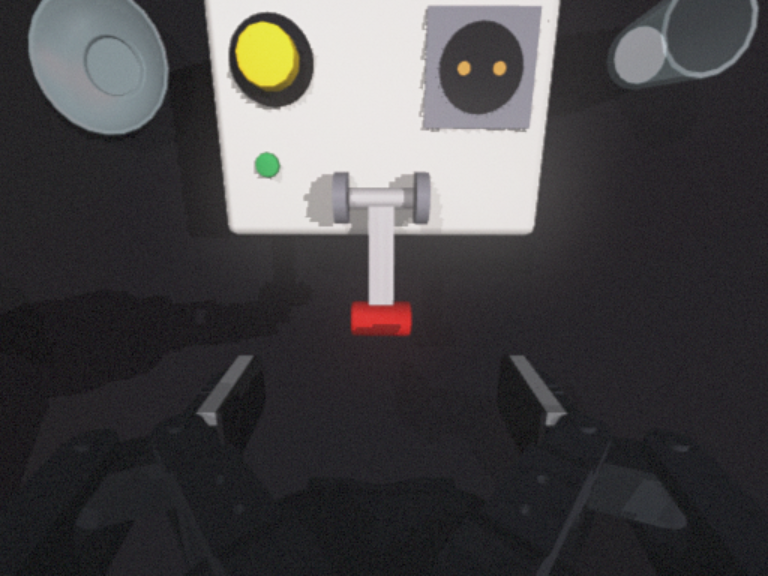

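The handle at (381,319) is centred between the open fingers. I'll go down and close.

>>> step_arm(
  plan="0 0 0 0 0 -30 0;0 0 0 0 0 -60 0;0 0 0 0 0 -70 0;0 0 0 0 0 -70 0;0 0 0 0 0 -70 255;0 0 0 0 0 -70 255;0 0 0 0 0 -70 255;0 0 0 0 0 -70 255",
  force=60,
)

```text
clock: 8.45
eef_pos: [490.0, 97.6, 61.3]
tcp_rot: [-3.142, -0.001, 0.206]
contact_force: [-0.7, 2.6, 3.6]
opening: 0.34
grasp_force: 64.0
```

>>> step_arm(
  plan="0 0 0 0 0 0 255;0 0 0 0 0 0 255;0 0 0 0 0 0 255",
)

```text
clock: 8.75
eef_pos: [490.0, 97.6, 61.1]
tcp_rot: [-3.141, -0.001, 0.206]
contact_force: [-0.8, 0.9, 6.5]
opening: 0.34
grasp_force: 60.4
```

Run:
```python
from h import *
p,d,P=grab("wrist"); save(p[170:330,150:360],"pics/w6.png",3.5)
s=r.sense();print(s["eef_pos"],s["tcp_rot"],s["opening"],s["contact_force"],s["grasp_force"])
a=11.9*np.pi/180
for L in(1,.8,.6,.4,.2,0,-.1,-.15,-.2):
    th=np.radians(60)-L*np.radians(57); R=60
    dx=-(np.cos(th)-np.cos(np.radians(3)))*R; dz=(np.sin(th)-np.sin(np.radians(3)))*R
    print(L,np.round([dx*np.cos(a),dx*np.sin(a),dz],1))
```

```text
[489.99781236  97.6235188   61.05285061] [-3.14145294e+00 -1.04097157e-03  2.06340207e-01] 0.3395383573707316 [-0.5702386   0.75066159  5.9398846 ] 60.42284667491913
1 [-0. -0. -0.]
0.8 [ 1.8  0.4 11.8]
0.6 [ 5.8  1.2 23. ]
0.4 [11.9  2.5 33.1]
0.2 [19.8  4.2 41.9]
0 [29.3  6.2 48.8]
-0.1 [34.5  7.3 51.5]
-0.15 [37.2  7.8 52.7]
-0.2 [39.9  8.4 53.7]
```

View pics/w6.png

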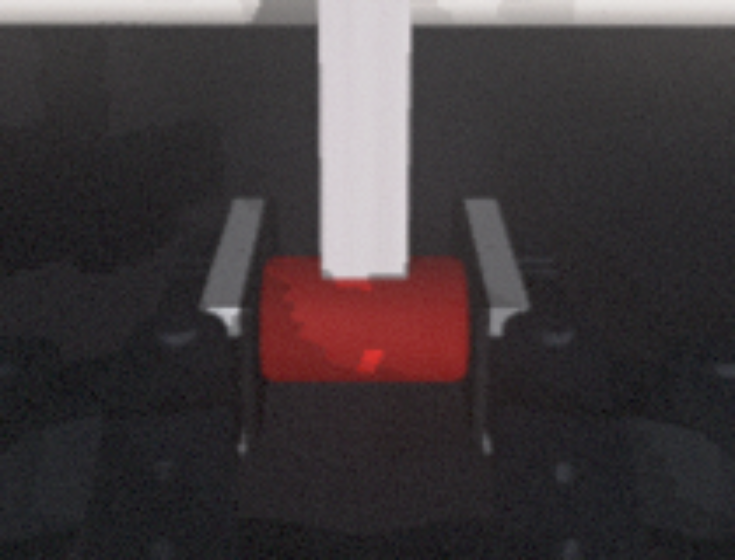

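Both ends of the handle are pinched (opening 29 mm). I'll lift it along the arc.

>>> step_arm(
  plan="0 0 0 0.4 0.1 6 255;0 0 0 1.8 0.4 11.8 255;0 0 0 3.5 0.7 17.5 255;0 0 0 5.8 1.2 23 255;0 0 0 8.6 1.8 28.2 255;0 0 0 11.9 2.5 33.1 255;0 0 0 11.9 2.5 33.1 255",
)

```text
clock: 9.5
eef_pos: [501.3, 99.9, 94.1]
tcp_rot: [-3.142, 0.001, 0.206]
contact_force: [-2.2, 1.4, -0.4]
opening: 0.34
grasp_force: 59.8
```

>>> step_arm(
  plan="0 0 0 3.8 0.8 4.6 255;0 0 0 7.9 1.7 8.8 255;0 0 0 12.5 2.7 12.4 255;0 0 0 17.4 3.7 15.7 255;0 0 0 22.6 4.8 18.4 255;0 0 0 25.3 5.3 19.6 255;0 0 0 26.5 5.6 20.1 255;0 0 0 26.5 5.6 20.1 255",
)

```text
clock: 10.3
eef_pos: [528.7, 105.6, 114.9]
tcp_rot: [3.142, -0.001, 0.206]
contact_force: [-6.0, 0.2, 8.8]
opening: 0.342
grasp_force: 60.9
```

Run:
```python
from h import *
p,d,P=grab("wrist"); save(p[170:330,150:360],"pics/w7.png",3.5)
s=r.sense();print(s["eef_pos"],s["opening"],s["contact_force"],s["grasp_force"])
hsv=cv2.cvtColor(p,cv2.COLOR_RGB2HSV);H,S,V=hsv[...,0],hsv[...,1],hsv[...,2]
m=((H<8)|(H>172))&(S>150)&(V>60)&(abs(P[...,0]-510)<60);print("red",np.nanmedian(P[m],0),m.sum(),np.nanmax(P[m],0))
```

```text
[528.55318183 105.60233574 114.83359706] 0.33934907374624124 [-5.84393966  0.72221169  9.8611726 ] 60.90201258659363
red [532.24650133 106.10171299 159.10439748] 2001 [539.83147183 120.87690641 162.62127056]
```

The handle is past 0 (centre about z 152). Letting go and withdrawing upwards.

>>> step_arm(
  plan="0 0 0 -2 -0.4 -1 255;0 0 0 -4 -0.8 -1.8 255;0 0 0 -4 -0.8 -1.8 0;0 0 0 -4 -0.8 -1.8 0;0 0 0 -4 -0.8 -1.8 0;0 0 0 -4 -0.8 -1.8 0;0 0 0 -4 -0.8 -1.8 0;0 0 0 -4 -0.8 -1.8 0",
)

```text
clock: 11.15
eef_pos: [524.0, 104.7, 111.8]
tcp_rot: [3.142, -0.0, 0.206]
contact_force: [-0.7, -0.1, -0.3]
opening: 1.001
grasp_force: 0.0
```

>>> step_arm(
  plan="0 0 0 0 0 15 0;0 0 0 0 0 40 0;0 0 0 0 0 70 0;0 0 0 0 0 100 0;0 0 0 -30 0 120 0;0 0 0 -70 0 120 0;0 0 0 -70 0 120 0;0 0 0 -70 0 120 0",
)

```text
clock: 11.95
eef_pos: [453.7, 104.8, 232.2]
tcp_rot: [3.142, -0.001, 0.207]
contact_force: [-0.3, -0.3, -0.9]
opening: 0.999
grasp_force: 0.0
```

```bash
python3 lev.py
python3 - <<'E'
from h import *
p,d,P=grab("wrist"); save(p,"pics/w8.png")
hsv=cv2.cvtColor(p,cv2.COLOR_RGB2HSV);H,S,V=hsv[...,0],hsv[...,1],hsv[...,2]
m=((H<8)|(H>172))&(S>150)&(V>60)&(abs(P[...,0]-510)<60)&(abs(P[...,1]-105)<50);print("red",np.nanmean(P[m],0),m.sum(),np.nanmin(P[m],0),np.nanmax(P[m],0))
E
```

```text
red [519.61261032 104.73882947 153.95418144] 43
12.0 [454.3873697 104.8119009 232.1205126] [-0.57687933  0.26695487 -0.07087731] 1.0014110604583255
red [518.59650279 103.43545778 153.53073578] 648 [5.08206247e+02 6.75865345e+01 4.27561223e-01] [529.00222065 118.79879733 157.20278911]
```

View pics/w8.png

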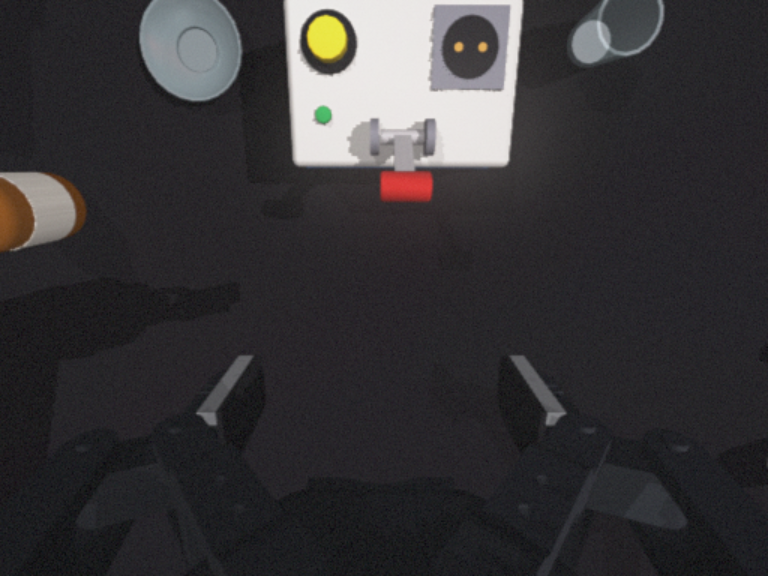

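The lever handle at (406,187) stands up at the same position and height as before the test, so it has latched. The hand is clear, and the beaker, dish and amber bottle are still standing.

```bash
python3 -c "
from rig import r
print(r.sign_off())"
```

```text
the job is handed in; nothing more can be done
None
```

The breaker test is done and handed in: pressing the button dropped the lever, I lifted it back up until it latched and let go, and the bystanders I could see stayed where they were. It took about 12 s; the press peaked near 26 N because the button hit its end stop.

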